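# Centre the sample jar on the colour reader's floating plate and take the reading

### The job

The wide sample jar stands off centre between the two rails of the colour reader's floating plate. Without lifting it, tap or push the jar gently along the rails, now from one side and now from the other, until it stands centred in the plate's ring and the plate itself is back with its pointer on the reader's index line; move the plate only through the jar. Then press the reader's key fully down, let it come up again, and leave the jar centred, the plate on its index and everything else where it was.

Things in the scene. Friction and masses are not known exactly. Their poses are not given: they have to be found in the camera images.
- reader: colour reader: a fixed grey box 290 (x) x 380 (y) x 56 mm high, flat top. Origin at the centre of its underside; its z is up, its -x side is the front (towards the robot). Its y axis is the direction in which the plate floats. A white index line lies on the top in front of the plate, at the reader's y = 0
- plate: aluminium plate 125 (x) x 270 (y) x 6 mm on the reader, parallel to it, that shifts along the reader's y by at most 14 mm each way; a rail 10 mm wide, 10 mm high along each long edge, 95 mm apart. Origin: centre of the engraved ring (radius 49 mm), on its upper face, 68 mm above the table; axes as the reader's. Black rail ticks and a front pointer mark its middle. Not to be touched
- index (a point): fixed point at (45, 0, 68) mm in the reader's frame: where the ring's centre is when the pointer is on the index line. A 120 N/m spring pulls the plate here against 0.72 N dry friction and 30 N s/m damping: let go, it stops up to 6 mm off. A push on the jar first carries plate and jar together; the jar slides on the plate only above its own friction (1.9 to 4.6 N) or at the stop
- jar: wide squat closed sample jar, loose: amber glass, steel lid, 92 mm diameter, 55 mm high, about 0.5 kg (varies). Origin at the centre of its underside. Stands on the plate between the rails with 1.5 mm play to each, 9 to 43 mm off its middle to either side; slides only along the reader's y. Too wide to grip; push its side 15 to 40 mm above the plate. Glass: at most 12 N
- key (a joint): travel of the reader's spring key, in m: 0 = up, 0.006 = fully down, which takes 4.5 N; it comes up by itself
- key_top (a point): centre of the top of the key: a plain grey round button of 28 mm diameter in a black housing on the reader's top, near its front right corner, 105 mm in front of (-x) and 100 mm to the right of (-y) the reader's centre; pressed straight down
- stopper: bystander: small bottle stopper, 28 mm high, standing on the reader's front left part. Origin under its centre
- test_weight: bystander: brass weight, 30 mm diameter, 22 mm high, on the reader's front left part. Origin under its centre
- spare_jar: bystander: narrow jar, 64 mm diameter, 75 mm high, on the table right of the reader
- bottle_a: bystander: stoppered bottle, 68 mm diameter, 170 mm high, on the table left of the reader
- bottle_c: bystander: stoppered bottle, 60 mm diameter, 150 mm high, on the table right of the reader
- bottle_b: bystander: clear stoppered bottle, 68 mm diameter, 170 mm high, on the table left of the reader
- nosing_glass: bystander: drinking glass, 60 mm diameter, 80 mm high, on the table right of the reader
- mallet: bystander: wooden mallet 240 mm long, lying on the table left of the robot
Not all that is in view belongs to the job. What is shaped like the jar but pink or yellow is not meant.

How it is judged:
On the way, in this order (a step that is already met when the one before it is completed fails the run):
1. the jar stands centred on the plate's ring with the plate on its index, untouched (horizontal distance between jar and plate below 0.003 m and horizontal distance between plate and index below 0.003 m and linear speed of jar below 0.01 m/s and contact force between the fingers and jar below 0.1 N), for 0.3 s.
2. then the key is pressed fully down while the jar is centred (value of joint key above 0.0048 m and horizontal distance between jar and plate below 0.003 m and horizontal distance between plate and index below 0.003 m), for 0.1 s.
At the end, for the whole second after the job is handed in: the jar stands upright and at rest within 3 mm of the ring's centre, the plate within 3 mm of its index, and the key is up again (horizontal distance between jar and plate below 0.003 m and horizontal distance between plate and index below 0.003 m and linear speed of jar below 0.01 m/s and angle between jar's own z axis and vertical below 0.05 rad and value of joint key below 0.0015 m); the robot touches nothing.
It fails at once if the jar is pushed with more than 12 N (contact force between any of the fingers, the arm and jar above 12 N).
It fails at once if the jar is lifted off the plate or tipped (z of jar in the frame of plate above 0.006 m or angle between jar's own z axis and vertical above 0.12 rad).
It fails at once if the plate is touched by the robot (contact force between any of the fingers, the arm and plate above 0.5 N).
It fails at once if a bystander is moved by more than 15 mm (distance of any of stopper, test_weight, spare_jar, bottle_a, bottle_c, bottle_b, nosing_glass, mallet from where it was at the start of the episode above 0.015 m).
It also fails if it takes over 72 s, if anything falls off the work surface, if the arm or the gripper's body presses on something with over 40 N, if the wrist force passes 120 N, or if a joint passes its speed limit or range.

### The arm

A 6-joint arm with a two-finger parallel gripper is mounted at the origin on the work surface. World frame = base frame: x ahead of the robot, y to its left, z up, the work surface at z = 0. Lengths are in m, angles in rad, forces in N, time in s.
With the tool pointing down it reaches from about 0.25 to 0.725 m from the base axis. Payload 4 kg.
Tool frame: the origin (TCP) lies where the fingers leave the gripper's body, on its centre line; the fingertips stand 73 mm ahead of it and the grasp point (between the pads) lies 54 mm ahead of it (bot.tip_reach is the z of the fingertips in the tool frame, in m); z points along the fingers, x is the direction in which the jaws open and shut, and the axes are right-handed (so a half turn about z gives the same grasp; the last joint's range is limited). The gripper opens to 85 mm and grips with 20 to 120 N. Pads are 22 mm wide; open, the fingers measure 114 mm over their backs; the gripper's body (76 mm by 85 mm) begins 54 mm behind the grasp point. The pads swing forward as they close: fully open they stand 13 mm farther back than shut.
Start: joints at [1.248, 0.241, 0.005, 1.335, 0, 1.571], TCP at [0.159, 0.474, 0.304] pointing down, gripper open.
Joint ranges: [-2.72, 2.72], [-1.05, 1.87], [-1.09, 1.28], [-1.99, 2.15], [-1.42, 1.44], [-3.14, 3.14]. Speed limits (rad/s): [2.79, 2.79, 3.14, 3.14, 3.14, 3.14].

### API

Orientations are given as a unit quaternion [x, y, z, w].
In Python, from workcell import bot, vision, job_done gives the robot as it stands.
- The arm moves only by the tool drive_tool, never from a script. Its argument "steps" is one flat list of numbers, 7 for each row, row after row: the shift along the tool's x, y, z in m, then the turn, a rotation vector about the tool's x, y, z in degrees, then the closure, from -1 (fully open) to 1 (shut). A call has 1 to 8 rows; each row shifts and turns the commanded pose from where the row before left it, along the tool's axes as they then stand; what a row does not reach is not made up. A row lasts 1/12 s, in which the tool goes at most 41.7 mm and 7.16 degrees, less where a joint would pass 70% of its speed; a pose out of reach is approached as far as the arm can. A call is refused whole if a number of a shift passes 0.0417 or a number of a turn 7.16, either way. A call with a gripper value outside its range is refused whole. The fingers move at their own pace and stop on an object; the grip force is fixed at half the most. Time passes only in rows, so rows that do not move let the fingers close. It gives the time, the measured TCP pose, the force and the opening at its end, in the units of the state.
- bot.get_obs(): the state, without advancing time (a new reading comes with each control period).
- vision.camera(name): name is "scene" or "side" or "wrist"; returns (picture, depth): 384x512x3 uint8, red, green, blue; 384x512 float32, m along the optical axis (not along the pixel's ray), 0 where there is no reading.
- vision.camera_model(name): a dict with "mtx" (3x3 intrinsics, pixels), "D" ([k1, k2, p1, p2, k3] as OpenCV has them; the pictures are not rectified), "rvec" (rotation vector, rad) and "tvec" (3), from world to camera coordinates, as OpenCV has them. Camera axes: x right, y down, z forward; pixel columns grow to the right and rows downward; lengths in m; the calibration is good to about 2 mm. A picture is of the moment at which its call begins: read the wrist's pose just before it. camera_model takes no time and is no camera call; for the wrist camera it gives the pose at the moment of the call.
- job_done(): hands the job in, once; it reports no verdict.
The state is a dict: "clock": time; "joint_pos": joint angles; "joint_vel": joint speeds; "tau": joint torques, N m; "eef_pos": TCP position; "tool_rot": TCP orientation; "ft_force": force on the tool from outside, world axes, zero at the start; "ft_torque": the same for the moment, N m; "grip_width": finger opening in m.
Only numpy, scipy, OpenCV 4.12 (cv2) and the standard library are available. Lean on these libraries where they do the work, as an engineer would, in place of code of your own. Each camera call takes 0.05 s, during which the arm holds its last target.

## Working session

There is one attempt and no reset: what is moved stays moved. The work goes in short steps, Python scripts to look and compute and a tool call to move; the robot and the scene stay as the last step left them, time stands still between calls to the robot, and variables do not carry over. Pictures are saved under pics/ and viewed, and the job is handed in when it is done.

Besides the shell and the picture viewer there is one more tool, called in YAML: its name, and indented under it one key for each argument. drive_tool: Moves the arm, as the interface text tells. Its arguments: {"type":"object","properties":{"steps":{"type":"array"}},"required":["steps"]}

```bash
mkdir -p pics; ls
cat > h.py <<'E'
import numpy as np, cv2
from workcell import bot, vision, job_done
def save(name,fn):
    p,d=vision.camera(name); m=vision.camera_model(name)
    cv2.imwrite('pics/'+fn+'.png',cv2.cvtColor(p,cv2.COLOR_RGB2BGR)); np.savez('pics/'+fn+'.npz',p=p,d=d,**{k:np.array(v) for k,v in m.items()})
    return p,d,m
def load(fn):
    z=np.load('pics/'+fn+'.npz'); return z['p'],z['d'],{k:z[k] for k in('mtx','D','rvec','tvec')}
def plane(m,uv,z):
    uv=np.array(uv,float).reshape(-1,1,2)
    n=cv2.undistortPoints(uv,np.array(m['mtx']),np.array(m['D']))[:,0]
    R=cv2.Rodrigues(np.array(m['rvec'],float))[0];t=np.array(m['tvec']).ravel()
    c=-R.T@t; r=np.c_[n,np.ones(len(n))]@R
    return c+r*((z-c[2])/r[:,2])[:,None]
def proj(m,P):
    return cv2.projectPoints(np.array(P,float).reshape(-1,1,3),np.array(m['rvec'],float),np.array(m['tvec'],float),np.array(m['mtx']),np.array(m['D']))[0][:,0]
E
python3 - <<'E'
from h import *
for n in('scene','side','wrist'): save(n,n+'0')
o=bot.get_obs()
print(o['clock'],o['eef_pos'],o['tool_rot'],o['ft_force'],bot.tip_reach)
E
```

```text
pics
0.15 [0.15849257 0.47381817 0.30320372] [ 8.11556543e-01  5.84273300e-01 -6.75956915e-04  4.81554266e-04] [0.39756361 0.06435524 0.55506622] 0.0726
```

View pics/scene0.png

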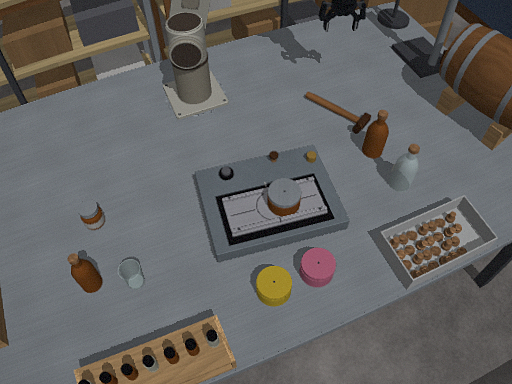

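View pics/side0.png

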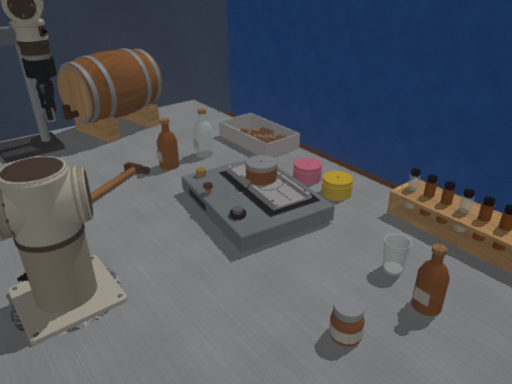

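View pics/wrist0.png

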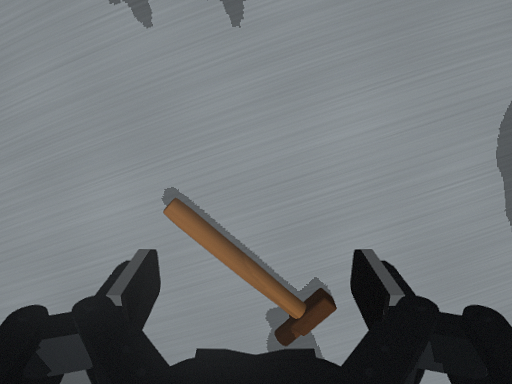

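Run:
```python
from h import *
p,d,m=load('scene0')
c=p[135:265,180:360]; cv2.imwrite('pics/c1.png',cv2.cvtColor(cv2.resize(c,None,fx=4.4,fy=4.4,interpolation=cv2.INTER_CUBIC),cv2.COLOR_RGB2BGR))
for q in [(196,180),(330,148),(347,212),(219,250)]: print(plane(m,[q],.056))
w=load('wrist0')[2]; R=cv2.Rodrigues(w['rvec'])[0]; print(-R.T@w['tvec'],R, w['mtx'])
```

```text
[[ 0.40805627 -0.12750915  0.056     ]]
[[0.45955463 0.29311868 0.056     ]]
[[0.68522781 0.22176727 0.056     ]]
[[ 0.65121463 -0.14811891  0.056     ]]
[0.08787342 0.49773888 0.37364247] [[ 0.31573205  0.94884703 -0.00160686]
 [ 0.90715379 -0.30136112  0.29368943]
 [ 0.2781821  -0.09418484 -0.95589954]] [[332.98598257   0.         254.98880762]
 [  0.         332.98598257 191.38454372]
 [  0.           0.           1.        ]]
```

View pics/c1.png

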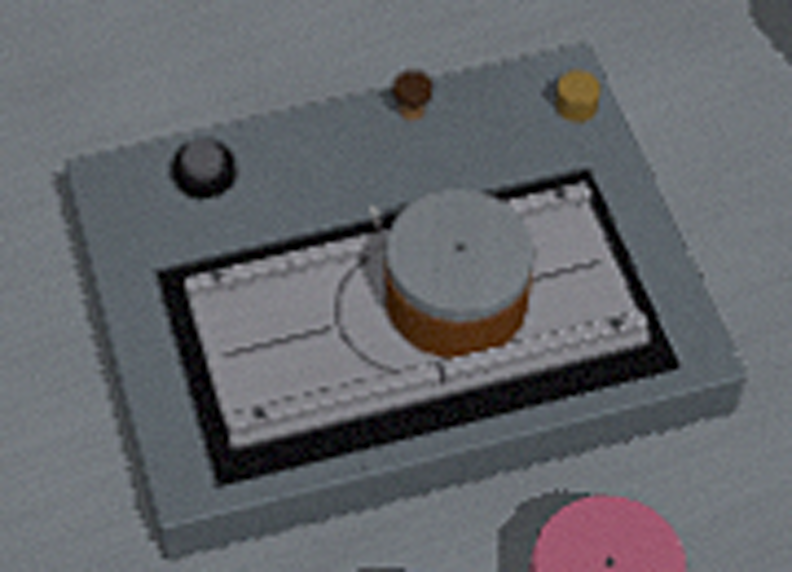

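Run:
```python
from h import *
p,d,m=load('scene0')
f=lambda q:[(q[0]+.5)/4.4-.5+180,(q[1]+.5)/4.4-.5+135]
C=[plane(m,[f(q)],.056)[0,:2] for q in [(65,160),(585,45),(743,378),(165,528)]]
for c in C: print(c)
print([np.linalg.norm(C[i]-C[i-3]) for i in range(4)])
cen=sum(C)/4; print('cen',cen)
ey=(C[1]-C[0])+(C[2]-C[3]); print('yaw',np.degrees(np.arctan2(-ey[0],ey[1])))
ex=(C[3]-C[0])+(C[2]-C[1]); print('yaw',np.degrees(np.arctan2(ex[1],ex[0])))
a=np.arctan2(-ey[0],ey[1]); R=np.array([[np.cos(a),-np.sin(a)],[np.sin(a),np.cos(a)]])
for n,q,z in[('lid dot',(461,247),.123),('key',(205,155),.066),('index',(376,216),.057),('tickfar',(441,372),.078),('stopper',(412,80),.08),('weight',(578,80),.078)]:
    P=plane(m,[f(q)],z)[0,:2]; print(n,P,'rd',R.T@(P-cen))
```

```text
[ 0.37422303 -0.12088884]
[0.42629688 0.24943894]
[0.71119521 0.21140839]
[ 0.66196769 -0.15758979]
[np.float64(0.3739710597837946), np.float64(0.2874254344607911), np.float64(0.3722673893949554), np.float64(0.2900757582669609)]
cen [0.5434207  0.04559218]
yaw -7.802001164364676
yaw -7.4352389922286015
lid dot [0.58990442 0.06946132] rd [0.04281318 0.02995836]
key [ 0.41673978 -0.03462996] rd [-0.11461808 -0.09667649]
index [0.50363425 0.05207308] rd [-0.04029794  0.0010199 ]
tickfar [0.64165156 0.03321889] rd [0.09900122 0.00107611]
stopper [0.42433114 0.11459833] rd [-0.12735476  0.05220095]
weight [0.46863233 0.21911214] rd [-0.09765143  0.16176118]
```

drive_tool:
  steps: [-0.0157,0.0322,0,0,0,0,-1,-0.0157,0.0322,0,0,0,0,-1,-0.0157,0.0322,0,0,0,0,-1,-0.0157,0.0322,0,0,0,0,-1,-0.0157,0.0322,0,0,0,0,-1,-0.0157,0.0322,0,0,0,0,-1,-0.0157,0.0322,0,0,0,0,-1,-0.0157,0.0322,0,0,0,0,-1]

```text
clock: 0.82
eef_pos: [0.3639, 0.2718, 0.3038]
tool_rot: [0.812, 0.584, -0.0, -0.0]
ft_force: [0.3, 0.1, -0.3]
grip_width: 0.0856
```

drive_tool:
  steps: [-0.0157,0.0322,0,0,0,0,-1,-0.0157,0.0322,0,0,0,0,-1,-0.0157,0.0322,0,0,0,0,-1,-0.0157,0.0322,0,0,0,0,-1,-0.0157,0.0322,0,0,0,0,-1,-0.0157,0.0322,0,0,0,0,-1,-0.0157,0.0322,0,0,0,0,-1,-0.0157,0.0322,0,0,0,0,-1]

```text
clock: 1.48
eef_pos: [0.5684, 0.071, 0.3035]
tool_rot: [0.812, 0.584, -0.0, -0.0]
ft_force: [1.2, -0.4, -1.0]
grip_width: 0.0854
```

drive_tool:
  steps: [0,0,0,0,0,-5.5,-1,0,0,0,0,0,-5.5,-1,0,0,0,0,0,0,-1,0,0,0,0,0,0,-1]

```text
clock: 1.82
eef_pos: [0.5674, 0.0723, 0.3033]
tool_rot: [0.753, 0.658, -0.0, -0.0]
ft_force: [-1.1, -1.1, -0.4]
grip_width: 0.0855
```

Run:
```python
from h import *
o=bot.get_obs(); print(o['clock'],o['eef_pos'],o['tool_rot'],o['ft_force'])
save('wrist','w1'); cv2.imwrite('pics/w1b.png',cv2.resize(cv2.imread('pics/w1.png'),(800,600)))
```

```text
1.8167 [0.56736427 0.07233459 0.30334693] [ 7.52702711e-01  6.58360300e-01 -4.85772869e-04 -3.30101907e-04] [-1.07421692 -1.11460191 -0.39298438]
```

View pics/w1b.png

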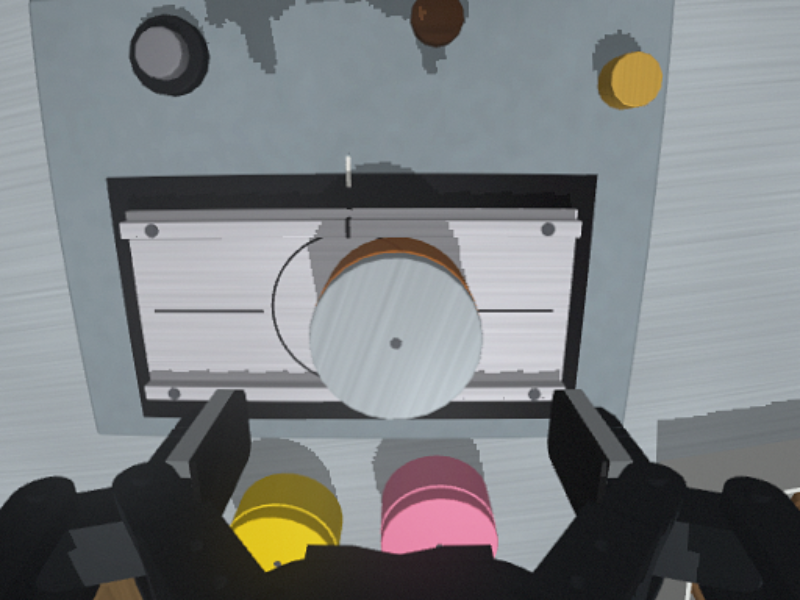

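```bash
cat >> h.py <<'E'
def blob(p,uv,r=8,dark=True):
    u,v=int(round(uv[0])),int(round(uv[1])); g=cv2.cvtColor(p,cv2.COLOR_RGB2GRAY)[v-r:v+r+1,u-r:u+r+1].astype(float)
    b=np.median(g); w=(b-g) if dark else (g-b); w=np.where(w>.5*w.max(),w,0)
    yy,xx=np.mgrid[v-r:v+r+1,u-r:u+r+1]; return np.array([(w*xx).sum(),(w*yy).sum()])/w.sum()
E
python3 - <<'E'
from h import *
p,d,m=load('w1'); s=.64
dot=blob(p,(396*s,343*s),6)
sc=[blob(p,(x*s,y*s),6) for x,y in[(152,230),(548,230),(174,394),(534,394)]]
print(dot,sc)
S=plane(m,sc,.078)[:,:2]; print(S)
L=plane(m,[dot],.123)[0,:2]
e=(S[1]-S[0]+S[3]-S[2]); e/=np.linalg.norm(e); yaw=np.arctan2(-e[0],e[1]); print('yaw',np.degrees(yaw),'len',np.linalg.norm(S[1]-S[0]),np.linalg.norm(S[2]-S[0]))
c=S.mean(0); print('plate',c,'jar',L,'jar-plate along y',(L-c)@e)
idx=[blob(p,(348*s,y*s),5,False) for y in (160,170,182)]; print(idx)
I=plane(m,idx,.056)[:,:2]; print('index-plate y',(I-c)@e)
T=plane(m,[(348*s,y*s) for y in(220,)],.078)[:,:2];print('tick-plate',(T-c)@e)
K=plane(m,[(160*s,53*s)],.066)[0,:2];ex=np.array([e[1],-e[0]]);print('key',K,(K-c)@ex,(K-c)@e)
g=p[95:160,200:250]; cv2.imwrite('pics/c2.png',cv2.cvtColor(cv2.resize(g,None,fx=9,fy=9,interpolation=cv2.INTER_CUBIC),cv2.COLOR_RGB2BGR))
kk=d[int(53*s),int(160*s)];print(kk)
E
```

```text
[252.91094494 219.22671652] [array([ 96.82859227, 146.51130562]), array([350.32766939, 146.41619467]), array([110.78052898, 257.39842431]), array([342.08865435, 257.53720317])]
[[ 0.52201358 -0.06694851]
 [ 0.55263103  0.16135912]
 [ 0.63365356 -0.08336185]
 [ 0.66344992  0.14801454]]
yaw -7.487166769500007 len 0.23035148062237634 0.11284007764610092
plate [0.59293703 0.03976582] jar [0.59289769 0.06772392] jar-plate along y 0.027714603283663923
[array([222.46160131, 103.57924837]), array([222.4332211 , 106.17508418]), array([222.87571545, 114.70523303])]
index-plate y [-0.00084328 -0.00092807 -0.00070781]
tick-plate [0.00065972]
key [ 0.42619042 -0.04370972] -0.15444773048313234 -0.10449161026959394
0.26836807
```

View pics/c2.png

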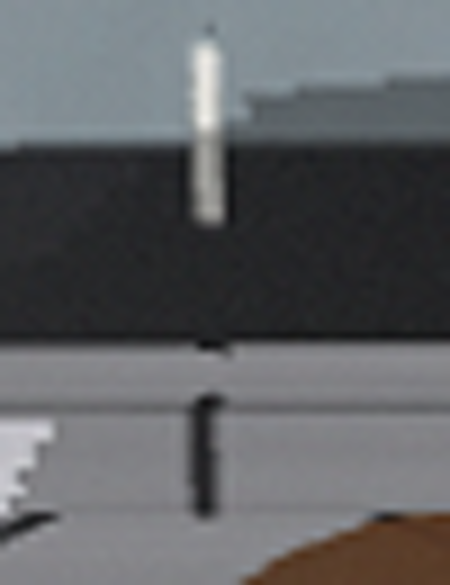

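drive_tool:
  steps: [0.021,0.0075,0,0,0,0,1,0.021,0.0075,0,0,0,0,1,0.021,0.0075,0,0,0,0,1,0.021,0.0075,0,0,0,0,1,0,0,0.016,0,0,0,1,0,0,0.016,0,0,0,1,0,0,0.016,0,0,0,1,0,0,0.016,0,0,0,1]

```text
clock: 2.53
eef_pos: [0.6078, 0.1529, 0.2394]
tool_rot: [0.752, 0.659, 0.0, 0.0]
ft_force: [0.8, 0.0, 0.8]
grip_width: 0.0001
```

drive_tool:
  steps: [0,0,0.02,0,0,0,1,0,0,0.02,0,0,0,1,0,0,0.02,0,0,0,1,0,0,0.02,0,0,0,1,0,0,0,0,0,0,1,-0.003,0,0,0,0,0,1,-0.003,0,0,0,0,0,1,-0.003,0,0,0,0,0,1]

```text
clock: 3.2
eef_pos: [0.6079, 0.1431, 0.1619]
tool_rot: [0.752, 0.659, 0.001, 0.001]
ft_force: [-0.3, -0.2, 0.3]
grip_width: -0.0003
```

Run:
```python
from h import *
o=bot.get_obs(); print(o['clock'],o['eef_pos'],o['ft_force'])
save('wrist','w2'); cv2.imwrite('pics/w2b.png',cv2.resize(cv2.imread('pics/w2.png'),(800,600)))
```

```text
3.2 [0.60792763 0.14308649 0.16187458] [-0.34021199 -0.18374312  0.29468281]
```

View pics/w2b.png

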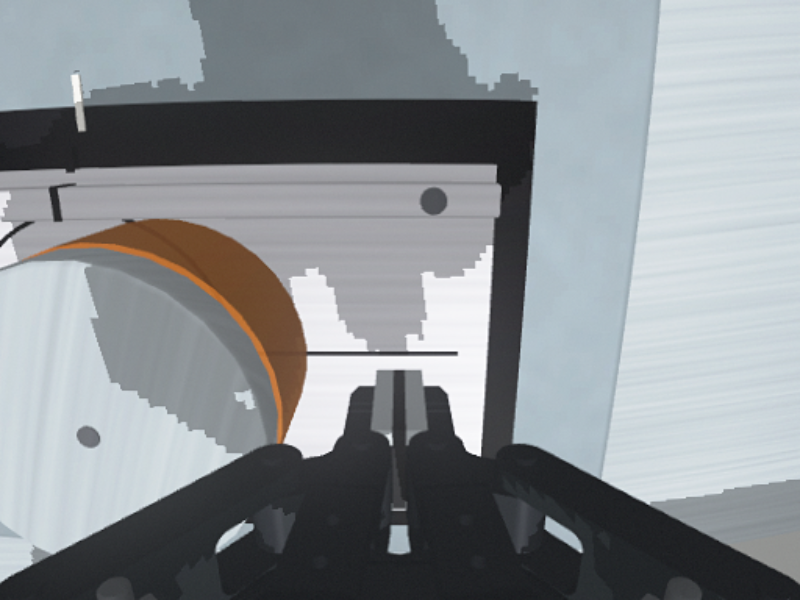

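Run:
```python
from h import *
p,d,m=load('w2')
o=bot.get_obs()
from scipy.spatial.transform import Rotation as Ro
T=Ro.from_quat(o['tool_rot']).as_matrix(); t=np.array(o['eef_pos'])
R=cv2.Rodrigues(m['rvec'])[0]
vv,uu=np.mgrid[225:384,100:412]; uu=uu.ravel();vv=vv.ravel();D=d[vv,uu]
n=cv2.undistortPoints(np.c_[uu,vv].astype(float).reshape(-1,1,2),m['mtx'],m['D'])[:,0]
X=(np.c_[n,np.ones(len(n))]*D[:,None]-m['tvec'].ravel())@R
L=(X-t)@T
k=(D>0)&(np.abs(L[:,0])<.06)&(L[:,2]<.08)&(L[:,2]>-.05)&(np.abs(L[:,1])<.06)
for z in np.arange(-.01,.08,.005):
    q=L[k&(abs(L[:,2]-z)<.0025)]
    q=q[(q[:,0]>0)]  # right side (no jar)
    if len(q): print(round(z,3),len(q),q.max(0)[:2].round(4),q[:,1].min().round(4))
```

```text
-0.01 1485 [ 0.0402 -0.0039] -0.0181
-0.005 1673 [0.0432 0.0015] -0.018
0.0 2026 [0.0431 0.0065] -0.0179
0.005 1542 [0.0452 0.0087] -0.0181
0.01 1207 [0.0453 0.0092] -0.0165
0.015 2200 [0.0408 0.0095] -0.0131
0.02 1206 [0.0378 0.0115] -0.0141
0.025 871 [0.0334 0.012 ] -0.0141
0.03 317 [0.0276 0.0077] -0.0139
0.035 339 [0.0101 0.0119] -0.0121
0.04 135 [ 0.0137 -0.006 ] -0.0114
0.045 216 [ 0.0137 -0.006 ] -0.0113
0.05 192 [ 0.0136 -0.0056] -0.0112
0.055 174 [ 0.0137 -0.0057] -0.0111
0.06 164 [ 0.0136 -0.0057] -0.0114
0.065 111 [ 0.0122 -0.006 ] -0.0113
0.07 4 [ 0.0057 -0.0102] -0.0105
```

drive_tool:
  steps: [-0.0035,0,0,0,0,0,1,-0.0035,0,0,0,0,0,1,-0.0035,0,0,0,0,0,1,-0.002,0,0,0,0,0,1,-0.002,0,0,0,0,0,1,-0.002,0,0,0,0,0,1,-0.002,0,0,0,0,0,1,-0.002,0,0,0,0,0,1]

```text
clock: 3.92
eef_pos: [0.6044, 0.1229, 0.1599]
tool_rot: [0.752, 0.659, 0.0, -0.0]
ft_force: [0.4, 1.2, -0.4]
grip_width: -0.0002
```

drive_tool:
  steps: [-0.002,0,0,0,0,0,1,-0.002,0,0,0,0,0,1,-0.002,0,0,0,0,0,1,-0.002,0,0,0,0,0,1,-0.002,0,0,0,0,0,1,-0.002,0,0,0,0,0,1,-0.002,0,0,0,0,0,1,-0.002,0,0,0,0,0,1]

```text
clock: 4.58
eef_pos: [0.6023, 0.1066, 0.1599]
tool_rot: [0.752, 0.659, 0.0, -0.0]
ft_force: [-0.1, 3.0, -0.6]
grip_width: -0.0
```

Run:
```python
from h import *
o=bot.get_obs(); print(o['clock'],o['eef_pos'],o['ft_force'])
save('wrist','w3'); cv2.imwrite('pics/w3b.png',cv2.resize(cv2.imread('pics/w3.png'),(800,600)))
```

```text
4.5833 [0.60225279 0.10657533 0.15990539] [-0.10830633  2.98900989 -0.57975643]
```

View pics/w3b.png

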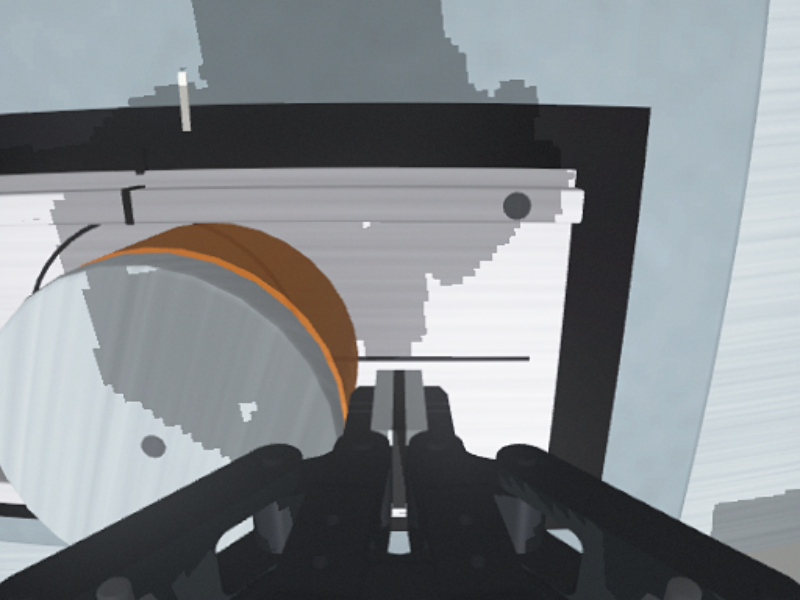

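```bash
cat >> h.py <<'E'
EY=np.array([.1303,.9915]); C0=np.array([.5929,.0398])
def meas(fn,dot,screws,idx,tcp):
    """pixels at 800x600 scale; returns y rel. to C0 in mm"""
    p,d,m=load(fn); s=.64; f=lambda P:((P[:,:2]-C0)@EY)*1e3
    q=[blob(p,(x*s,y*s),7) for x,y in screws]; S=f(plane(m,q,.078))
    D=f(plane(m,[blob(p,(dot[0]*s,dot[1]*s),6)],.123))[0]
    iv=[blob(p,(x*s,y*s),5,False) for x,y in idx]; I=f(plane(m,iv,.056))
    print('screws',S,'jar',D,'index',I,'tcp',(np.array(tcp)-C0)@EY*1e3)
    return S,D,I
E
python3 - <<'E'
from h import *
meas('w2',(88,436),[(433,201)],[(76,80),(79,110)],(.6079,.1431))
meas('w3',(152,446),[(517,206)],[(182,80),(185,110)],(.6023,.1066))
E
```

```text
screws [115.56849482] jar 28.241013292724396 index [-2.89299771 -3.36819017] tcp 104.37645
screws [101.1843203] jar 9.145765987422546 index [-2.30351157 -2.16042221] tcp 67.45702
```

drive_tool:
  steps: [-0.0025,0,0,0,0,0,1,-0.0025,0,0,0,0,0,1,-0.0025,0,0,0,0,0,1,-0.0025,0,0,0,0,0,1,-0.0025,0,0,0,0,0,1,-0.0025,0,0,0,0,0,1,-0.0025,0,0,0,0,0,1,-0.0025,0,0,0,0,0,1]

```text
clock: 5.3
eef_pos: [0.5996, 0.0867, 0.1599]
tool_rot: [0.752, 0.659, -0.0, -0.0]
ft_force: [-0.0, 3.1, -0.5]
grip_width: 0.0003
```

Run:
```python
from h import *
o=bot.get_obs(); print(o['clock'],o['eef_pos'],o['ft_force'])
save('wrist','w4'); cv2.imwrite('pics/w4b.png',cv2.resize(cv2.imread('pics/w4.png'),(800,600)))
```

```text
5.3 [0.59959628 0.08665507 0.15989012] [-0.04926023  3.14264534 -0.5299953 ]
```

View pics/w4b.png

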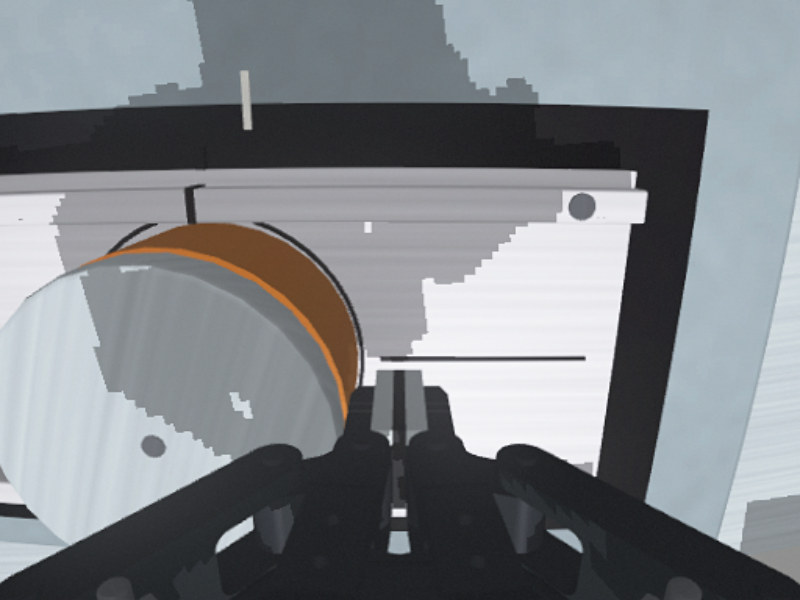

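Run:
```python
from h import *
meas('w4',(152,446),[(582,207)],[(245,80),(247,110)],(.5996,.08666))
```

```text
screws [98.04399132] jar -11.067093717836402 index [-2.08908626 -2.07049155] tcp 47.334700000000005
```

Run:
```python
from h import *
for fn,t,sc in[('w1',(348,228),(548,230)),('w2',(55,203),(433,201)),('w3',(126,205),(517,206)),('w4',(190,205),(582,207))]:
    p,d,m=load(fn); f=lambda P:((P[:,:2]-C0)@EY)*1e3
    x=blob(p,(t[0]*.64,t[1]*.64),5); print(fn,x/.64,f(plane(m,[x],.078)), f(plane(m,[(sc[0]*.64,sc[1]*.64)],.078)))
```

```text
w1 [346.97338727 227.95161823] [-0.07900741] [115.6925046]
w2 [ 54.79528721 202.82899973] [-1.47953315] [114.05279179]
w3 [126.41694512 204.63244228] [-14.04205956] [101.81565852]
w4 [189.34396651 204.49865281] [-14.77969931] [101.00465163]
```

drive_tool:
  steps: [-0.0025,0,0,0,0,0,1,0,0,0,0,0,0,1,0.004,0,0,0,0,0,1,0.006,0,0,0,0,0,1,0.01,0,0,0,0,0,1,0.005,0,-0.02,0,0,0,1,0,0,-0.04,0,0,0,1,0,0,-0.04,0,0,0,1]

```text
clock: 6.02
eef_pos: [0.6014, 0.1104, 0.2589]
tool_rot: [0.751, 0.66, -0.002, -0.001]
ft_force: [0.7, 0.3, 0.5]
grip_width: -0.0
```

drive_tool:
  steps: [-0.02,-0.01,-0.04,0,0,0,1,-0.02,-0.01,0,0,0,0,1,-0.02,-0.01,0,0,0,0,1,-0.015,0,0,0,0,0,1,0,0,0,0,0,0,1,0,0,0,0,0,0,1]

```text
clock: 6.52
eef_pos: [0.5643, 0.0406, 0.2966]
tool_rot: [0.752, 0.659, 0.0, 0.0]
ft_force: [0.2, -0.2, 0.6]
grip_width: -0.0001
```

Run:
```python
from h import *
o=bot.get_obs(); print(o['clock'],o['eef_pos'],o['ft_force'])
save('wrist','w5'); cv2.imwrite('pics/w5b.png',cv2.resize(cv2.imread('pics/w5.png'),(800,600)))
```

```text
6.5167 [0.56428197 0.04060841 0.29660314] [ 0.17341089 -0.24119279  0.5718798 ]
```

View pics/w5b.png

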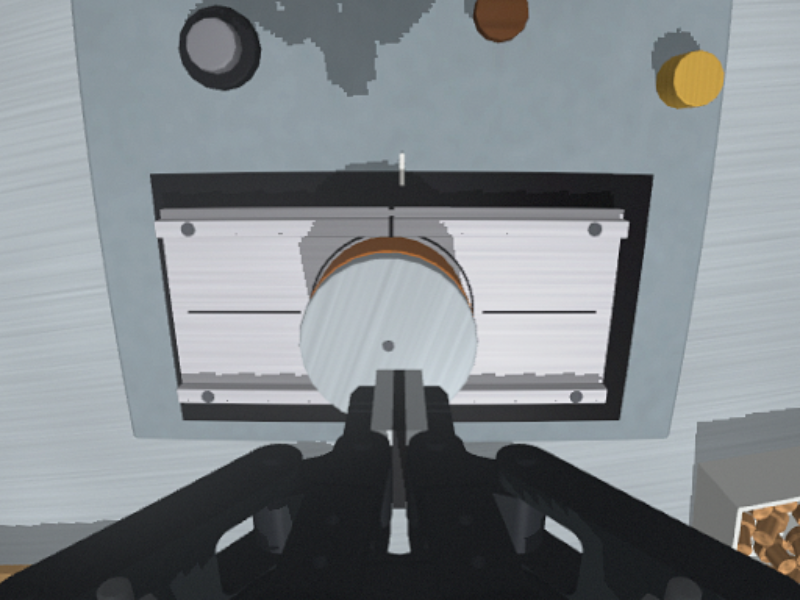

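Run:
```python
from h import *
S,D,I=meas('w5',(388,346),[(188,229),(595,229),(208,397),(576,397)],[(402,160),(402,180)],(.5643,.0406))
print('plate',S.mean(),'rel',D-S.mean())
p,d,m=load('w5'); f=lambda P:((P[:,:2]-C0)@EY)*1e3
for z in(.056,.06,.065):print(z,f(plane(m,[(402*.64,170*.64)],z)))
print('tick',f(plane(m,[(391*.64,228*.64)],.078)))
K=plane(m,[(211*.64,46*.64)],.068)[0,:2];print('key',K)
```

```text
screws [-121.76744768  108.59146341 -122.17622294  110.40492342] jar -7.577640353378796 index [-0.46809919 -0.39956782] tcp -2.933379999999999
plate -6.236820949912946 rel -1.3408194034658498
0.056 [-0.12141755]
0.06 [-0.14961396]
0.065 [-0.18485947]
tick [-6.30897518]
key [ 0.42710387 -0.04266451]
```

drive_tool:
  steps: [-0.022,0.0073,0,0,0,0,1,-0.022,0.0073,0,0,0,0,1,-0.022,0.0073,0,0,0,0,1,-0.022,0.0073,0,0,0,0,1,0,0,0.034,0,0,0,1,0,0,0.034,0,0,0,1,0,0,0.034,0,0,0,1,0,0,0.034,0,0,0,1]

```text
clock: 7.23
eef_pos: [0.5823, -0.0496, 0.1587]
tool_rot: [0.751, 0.66, 0.0, 0.0]
ft_force: [-0.1, -0.2, -0.4]
grip_width: -0.0001
```

drive_tool:
  steps: [0,0,0,0,0,0,1,0.004,0,0,0,0,0,1,0.004,0,0,0,0,0,1,0.004,0,0,0,0,0,1,0.004,0,0,0,0,0,1,0.002,0,0,0,0,0,1,0,0,0,0,0,0,1]

```text
clock: 7.82
eef_pos: [0.5848, -0.032, 0.1618]
tool_rot: [0.751, 0.66, 0.001, 0.001]
ft_force: [-0.2, 0.4, 0.1]
grip_width: 0.0003
```

Run:
```python
from h import *
o=bot.get_obs(); print(o['clock'],o['eef_pos'],o['ft_force'],(np.array(o['eef_pos'])[:2]-C0)@EY)
save('wrist','w6'); cv2.imwrite('pics/w6b.png',cv2.resize(cv2.imread('pics/w6.png'),(800,600)))
```

```text
7.8167 [ 0.58483706 -0.03195857  0.16178916] [-0.16920209  0.36872006  0.09697545] -0.07219921876562954
```

View pics/w6b.png

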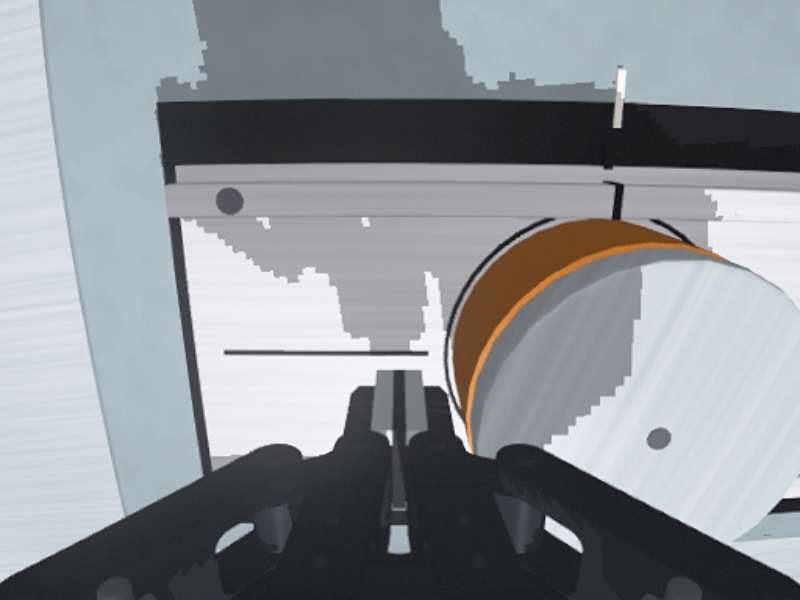

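drive_tool:
  steps: [0.0015,0,0,0,0,0,1,0.0015,0,0,0,0,0,1,0.0015,0,0,0,0,0,1,0.0015,0,0,0,0,0,1,0.0015,0,0,0,0,0,1,0.0015,0,0,0,0,0,1,0.0015,0,0,0,0,0,1,0,0,0,0,0,0,1]

```text
clock: 8.53
eef_pos: [0.5854, -0.0221, 0.1603]
tool_rot: [0.752, 0.659, 0.0, -0.0]
ft_force: [-0.1, -1.3, 0.3]
grip_width: -0.0002
```

Run:
```python
from h import *
o=bot.get_obs(); print(o['clock'],o['eef_pos'],o['ft_force'],(np.array(o['eef_pos'])[:2]-C0)@EY)
save('wrist','w7'); cv2.imwrite('pics/w7b.png',cv2.resize(cv2.imread('pics/w7.png'),(800,600)))
```

```text
8.5333 [ 0.58543071 -0.02207907  0.16026363] [-0.09390338 -1.30341918  0.25190488] -0.06232634612643913
```

View pics/w7b.png

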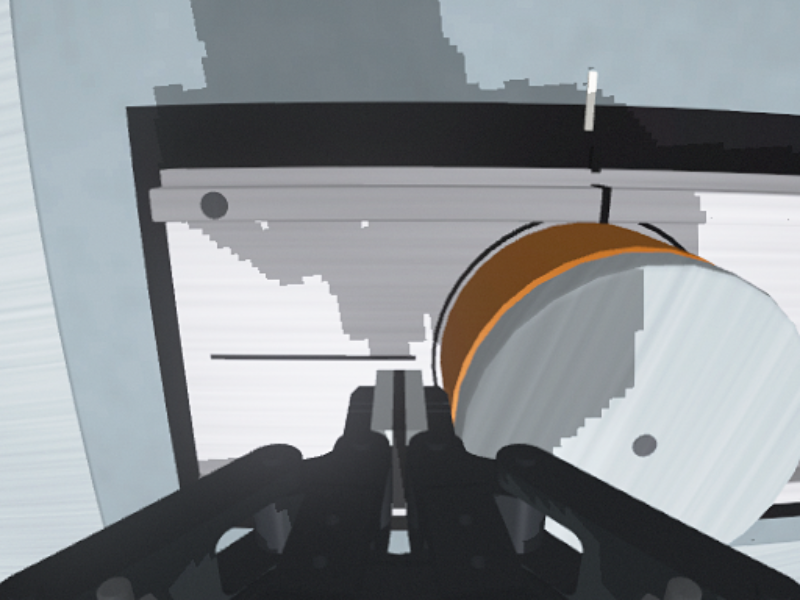

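Run:
```python
from h import *
meas('w6',(659,438),[(230,201)],[(621,80),(618,120)],(.58484,-.03196))
meas('w7',(645,445),[(214,205)],[(592,80),(589,120)],(.58543,-.02208))
p,d,m=load('w6');f=lambda P:((P[:,:2]-C0)@EY)*1e3
print(f(plane(m,[(618*.64,202*.64)],.078)));m=load('w7')[2];print(f(plane(m,[(605*.64,206*.64)],.078)))
```

```text
screws [-120.82203999] jar -10.096481205699442 index [-0.80649014 -0.92398696] tcp -72.200258
screws [-115.82968745] jar -1.925344971411141 index [-0.37971727 -0.5331216 ] tcp -62.327361
[-7.07572682]
[-1.06321197]
```

drive_tool:
  steps: [-0.002,0,0,0,0,0,1,-0.004,0,0,0,0,0,1,-0.01,0,0,0,0,0,1,-0.01,0,-0.01,0,0,0,1,0,0,-0.04,0,0,0,1,0,0,-0.04,0,0,0,1,0,-0.01,-0.04,0,0,0,1,0.02,-0.01,0,0,0,0,1]

```text
clock: 9.25
eef_pos: [0.5679, -0.0294, 0.3004]
tool_rot: [0.754, 0.657, 0.005, 0.006]
ft_force: [2.0, 0.3, 1.4]
grip_width: -0.0002
```

drive_tool:
  steps: [0.022,-0.01,0,0,0,0,1,0.022,0,0,0,0,0,1,0.022,0,0,0,0,0,1,0,0,0,0,0,0,1,0,0,0,0,0,0,1]

```text
clock: 9.67
eef_pos: [0.5635, 0.041, 0.291]
tool_rot: [0.751, 0.66, 0.0, 0.0]
ft_force: [0.7, -0.9, 0.4]
grip_width: -0.0003
```

Run:
```python
from h import *
o=bot.get_obs(); print(o['clock'],o['eef_pos'],o['tool_rot'],o['ft_force'],(np.array(o['eef_pos'])[:2]-C0)@EY)
save('wrist','w8'); cv2.imwrite('pics/w8b.png',cv2.resize(cv2.imread('pics/w8.png'),(800,600)))
```

```text
9.6667 [0.56351326 0.04104006 0.29103635] [7.51440067e-01 6.59801184e-01 1.67362186e-04 4.41988093e-04] [ 0.6931199  -0.87002854  0.35632225] -0.0025995684106462514
```

View pics/w8b.png

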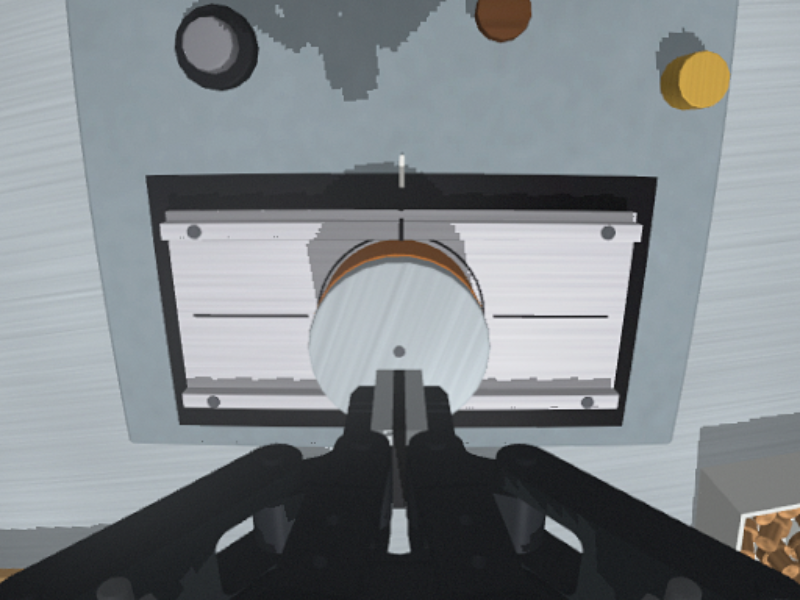

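Run:
```python
from h import *
S,D,I=meas('w8',(399,351),[(194,232),(608,232),(213,402),(587,402)],[(402,162),(402,182)],(.5643,.0406))
print('plate',S.mean(),'rel',D-S.mean())
p,d,m=load('w8'); f=lambda P:((P[:,:2]-C0)@EY)*1e3
x=blob(p,(402*.64,230*.64),5);print('tick',f(plane(m,[x],.078)))
hsv=p[5:62,100:180]; cv2.imwrite('pics/k.png',cv2.cvtColor(cv2.resize(hsv,None,fx=8,fy=8,interpolation=cv2.INTER_CUBIC),cv2.COLOR_RGB2BGR))
s=plane(m,[blob(p,(x*.64,y*.64),7) for x,y in[(194,232),(608,232),(213,402),(587,402)]],.078)[:,:2]
c=s.mean(0); EX=np.array([EY[1],-EY[0]]); e=EY
K=plane(m,[(208*.64,44*.64)],.068)[0,:2]; print('c',c,'key img',K,'key nom',c+ -.150*EX-.100*e, d[28,133], d[40,90])
```

```text
screws [-117.13868339  113.17058027 -118.74368845  114.36520581] jar -3.052000875955828 index [-1.5190179  -1.49523692] tcp -2.933379999999999
plate -2.0866464414844863 rel -0.9653544344713416
tick [-2.05896386]
c [0.59190869 0.03782574] key img [ 0.42604881 -0.04325224] key nom [ 0.43015369 -0.04177926] 0.25634563 0.27909717
```

View pics/k.png

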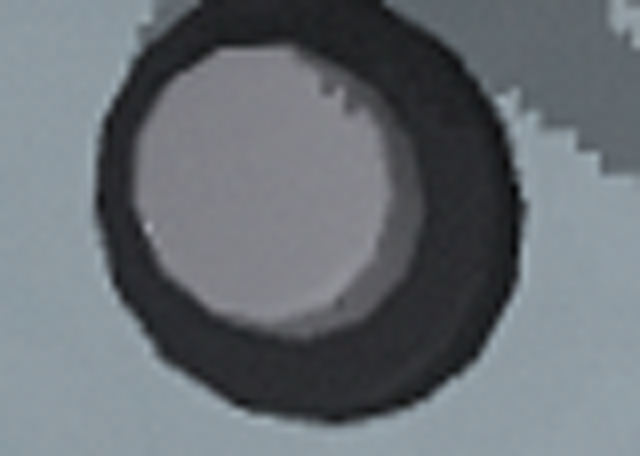

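Run:
```python
from h import *
p,d,m=load('w8'); R=cv2.Rodrigues(m['rvec'])[0]
def pt(u,v):
    n=cv2.undistortPoints(np.array([[[u,v]]],float),m['mtx'],m['D'])[0,0]; return (np.array([*n,1])*d[v,u]-m['tvec'].ravel())@R
for q in[(133,27),(128,25),(138,30),(152,36),(160,30),(142,52),(130,52),(115,22),(90,40),(190,35),(180,30)]: print(q,pt(*q).round(4))
hs=np.array([pt(u,v) for v in range(5,45) for u in range(112,150)])
k=(hs[:,2]>.0 )&(np.hypot(hs[:,0]-.427,hs[:,1]+.042)<.03)
h=hs[k]; top=h[h[:,2]>np.percentile(h[:,2],60)]; print(np.histogram(h[:,2],12)); 
z=np.percentile(h[:,2],95); t=h[h[:,2]>z-.003]; print('top',z,(t.max(0)+t.min(0))/2,t.max(0)-t.min(0))
```

```text
(133, 27) [ 0.4275 -0.0398  0.0786]
(128, 25) [ 0.4254 -0.0433  0.0792]
(138, 30) [ 0.4303 -0.0364  0.0781]
(152, 36) [ 0.4348 -0.0284  0.0689]
(160, 30) [ 0.431  -0.0213  0.0675]
(142, 52) [ 0.4458 -0.0397  0.0674]
(130, 52) [ 0.4443 -0.0496  0.0683]
(115, 22) [ 0.4187 -0.0575  0.0681]
(90, 40) [ 0.4264 -0.0877  0.0555]
(190, 35) [0.4367 0.0009 0.0565]
(180, 30) [ 0.4315 -0.0068  0.057 ]
(array([ 58,  49,   0,   0,   0,  61, 370,  27,  15,  43, 516, 361]), array([0.05428929, 0.05647506, 0.05866084, 0.06084662, 0.0630324 ,
       0.06521817, 0.06740395, 0.06958973, 0.0717755 , 0.07396128,
       0.07614706, 0.07833283, 0.08051861]))
top 0.07922525196789884 [ 0.42760559 -0.04062499  0.07837916] [0.0265436  0.02653302 0.0042789 ]
```

drive_tool:
  steps: [-0.0197,-0.0246,0,0,0,0,1,-0.0197,-0.0246,0,0,0,0,1,-0.0197,-0.0246,0,0,0,0,1,-0.0197,-0.0246,0,0,0,0,1,-0.0197,-0.0246,0,0,0,0,1,0,0,0.041,0,0,0,1,0,0,0.041,0,0,0,1,0,0,0.03,0,0,0,1]

```text
clock: 10.38
eef_pos: [0.4274, -0.0423, 0.1771]
tool_rot: [0.753, 0.658, 0.0, 0.0]
ft_force: [0.0, -0.0, -0.9]
grip_width: 0.0002
```

drive_tool:
  steps: [0,0,0,0,0,0,1,0,0,0,0,0,0,1,0,0,0.01,0,0,0,1,0,0,0.01,0,0,0,1,0,0,0,0,0,0,1]

```text
clock: 10.8
eef_pos: [0.4297, -0.0411, 0.1595]
tool_rot: [0.752, 0.659, 0.001, 0.001]
ft_force: [-0.5, -0.7, -0.1]
grip_width: 0.0003
```

Run:
```python
from h import *
o=bot.get_obs(); print(o['clock'],o['eef_pos'],o['ft_force'])
save('wrist','w9'); cv2.imwrite('pics/w9b.png',cv2.resize(cv2.imread('pics/w9.png'),(800,600)))
```

```text
10.8 [ 0.42965983 -0.04105843  0.15945053] [-0.46595573 -0.67921039 -0.08486739]
```

View pics/w9b.png

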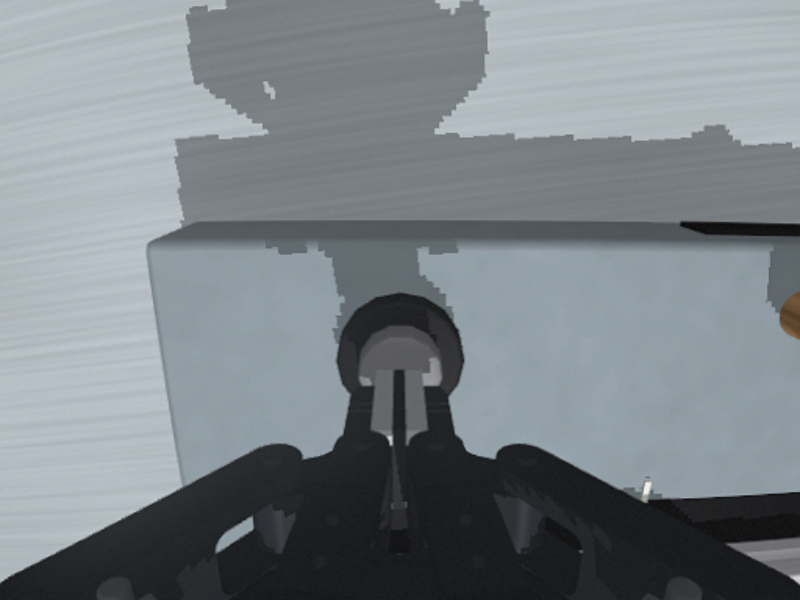

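drive_tool:
  steps: [0,0,0.003,0,0,0,1,0,0,0.003,0,0,0,1,0,0,0.002,0,0,0,1,0,0,0.002,0,0,0,1,0,0,0.002,0,0,0,1,0,0,0.002,0,0,0,1,0,0,0,0,0,0,1]

```text
clock: 11.43
eef_pos: [0.4293, -0.0406, 0.1447]
tool_rot: [0.752, 0.659, 0.0, 0.001]
ft_force: [1.0, -0.9, 5.5]
grip_width: 0.0
```

drive_tool:
  steps: [0,0,0.001,0,0,0,1,0,0,0.001,0,0,0,1,0,0,0,0,0,0,1,0,0,0,0,0,0,1]

```text
clock: 11.77
eef_pos: [0.4293, -0.0406, 0.1444]
tool_rot: [0.752, 0.659, 0.001, 0.001]
ft_force: [-5.4, -0.1, 18.2]
grip_width: -0.0
```

drive_tool:
  steps: [0,0,-0.004,0,0,0,1,0,0,-0.006,0,0,0,1,0,0,-0.03,0,0,0,1,0,0,-0.04,0,0,0,1,0,0,-0.04,0,0,0,1,0,0,-0.03,0,0,0,1,0.0197,0.022,0,0,0,0,1,0.0197,0.022,0,0,0,0,1]

```text
clock: 12.43
eef_pos: [0.4783, -0.0073, 0.2952]
tool_rot: [0.753, 0.659, 0.002, 0.002]
ft_force: [0.5, -0.4, -0.5]
grip_width: -0.0001
```

drive_tool:
  steps: [0.0197,0.022,0,0,0,0,1,0.0197,0.022,0,0,0,0,1,0.0197,0.022,0,0,0,0,1,0,0,0,0,0,0,1,0,0,0,0,0,0,1,0,0,0,0,0,0,1]

```text
clock: 12.93
eef_pos: [0.5498, 0.0427, 0.2914]
tool_rot: [0.752, 0.66, -0.001, -0.001]
ft_force: [-1.1, 0.1, 0.7]
grip_width: -0.0001
```

Run:
```python
from h import *
o=bot.get_obs(); print(o['clock'],o['eef_pos'],o['ft_force'])
save('wrist','w10'); cv2.imwrite('pics/w10b.png',cv2.resize(cv2.imread('pics/w10.png'),(800,600)))
save('scene','scene1')
```

```text
12.9333 [0.54975398 0.04272057 0.29139464] [-1.11045287  0.1324554   0.72735835]
```

View pics/w10b.png

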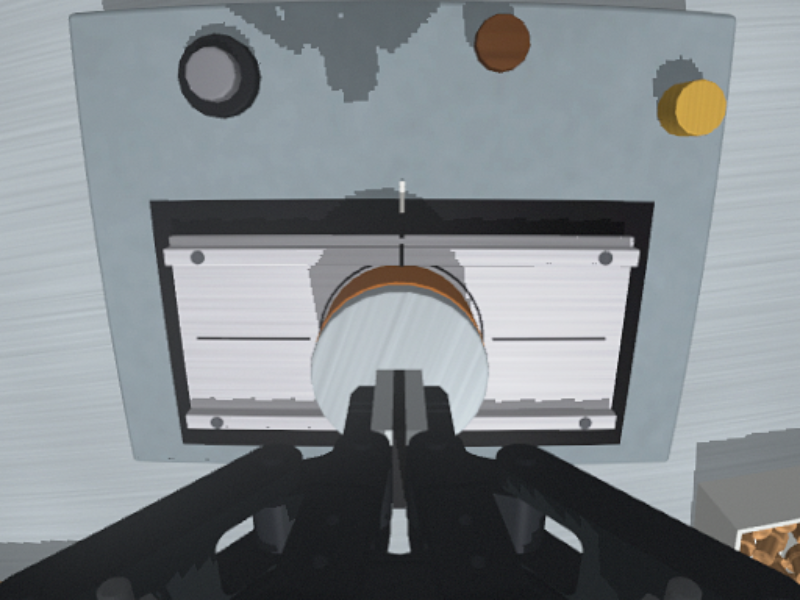

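View pics/scene1.png

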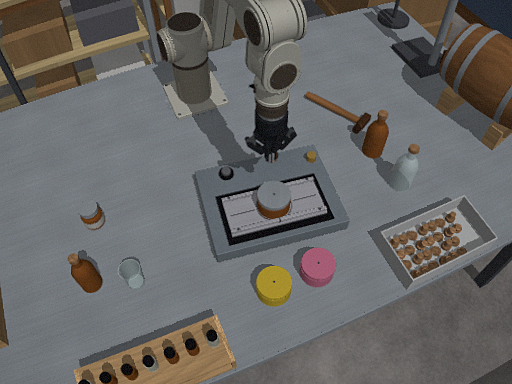

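Run:
```python
from h import *
p,d,m=load('w10'); R=cv2.Rodrigues(m['rvec'])[0]
u,v=int(212*.64),int(72*.64)
n=cv2.undistortPoints(np.array([[[u,v]]],float),m['mtx'],m['D'])[0,0]; print('key z',((np.array([*n,1])*d[v,u]-m['tvec'].ravel())@R)[2])
S=((plane(m,[blob(p,(x*.64,y*.64),6) for x,y in[(197,257),(606,257),(217,422),(585,422)]],.078)[:,:2]-C0)@EY*1e3).mean()
I=(plane(m,[(402.5*.64,195*.64)],.058)[:,:2]-C0)@EY*1e3
print('plate-index',S-I)
print(job_done())
```

```text
key z 0.07838330194732529
plate-index [-0.53205488]
the job is handed in; nothing more can be done
None
```

I centred the jar, brought the plate back to its index, pressed the key fully and handed the job in at about 13 s of the 72 s. The hand-in reports no verdict, so success rests on the checks below.

**How it went**
- The jar stood about 28 mm to the left of the ring's centre. I pushed it gently to the right with the closed fingers, with the force readings between moves at about 3 N. The plate went to its stop and the jar then slid on it to about the centre.
- After I let go, the plate rested about 6 mm to the right of its index. I nudged jar and plate together back to the left by about 5 mm and withdrew.
- I pressed the key until the force jumped from 5.5 N to 18 N with no further travel, which shows it reached its stop. Then I let it come up.

**Last checks**
- **Jar to ring centre:** about 1.0 mm off, measured before the key press. In the last view the fingers hid the dot on the lid, so I checked it by eye only, and it still looked centred.
- **Plate to index:** about 0.5 mm off after the press.
- **Key:** its top was back at 78.4 mm, about the same as before the press.
- **Everything else:** the bystanders look unmoved in the scene picture, and the arm was raised clear of everything at hand-in.

**Disagreement:** the low, off-axis wrist views during the pushes differed from the overhead views by 1 to 3 mm. I relied on the overhead views.

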